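Put the mixed-up lids back on the turned boxes

ROBOT

A 6-joint arm with a two-finger parallel gripper is mounted at the origin on a cart in front of the work surface, level with it; the furniture and walls round the work are solid. World frame = base frame: x ahead of the robot, y to its left, z up, the work surface at z = 0. Lengths are in m, angles in rad, forces in N, time in s.
With the tool pointing down it reaches from about 0.225 to 0.875 m from the base axis. Payload 3.4 kg.
Tool frame: the origin (TCP) lies midway between the tips of the shut fingers; the grasp point (between the pads) lies 19 mm behind it (manip.grasp_offset is the distance from the TCP to the grasp point, in m); x points along the fingers, y is the direction in which the jaws open and shut, and the axes are right-handed (so a half turn about x gives the same grasp; the last joint's range is limited). The gripper opens to 85 mm and grips with 20 to 120 N. Pads are 22 mm wide; open, the fingers measure 114 mm over their backs; the gripper's body (76 mm by 85 mm) begins 54 mm behind the grasp point. The pads swing forward as they close: fully open they stand 13 mm farther back than shut.
Start: joints at [1.066, 0.276, 1.505, -0, 1.361, -0.121], TCP at [0.215, 0.533, 0.231] pointing down, gripper open.
Joint ranges: [-2.89, 2.89], [-0.75, 2.08], [0.22, 2.7], [-1.18, 4.32], [0.11, 2.71], [-2.7, 2.7]. Speed limits (rad/s): [2.57, 2.57, 3.14, 3.14, 3.14, 3.14].

INTERFACE

Orientations are given as a unit quaternion [w, x, y, z].
In Python, from rig import manip gives the robot as it stands.
- The arm moves only by the shell command python3 -m creep 'ROWS' [OPENING] [FORCE]. ROWS is a JSON object of lists of equal length, an entry for each row: "delta_pos": the shift along the tool's x, y, z in cm, a list of three; "dr": the turn, a rotation vector about the tool's x, y, z in rad, a list of three. In form: {"delta_pos": [[dx, dy, dz], ...], "dr": [[rx, ry, rz], ...]}. A call has 1 to 10 rows; each row is the pose to reach, as a shift and turn from the pose commanded when the call began, along the tool's axes at that moment; what a row does not reach only later rows make up. A row lasts 1/10 s, in which the tool goes at most 50 mm and 8.59 degrees, less where a joint would pass 70% of its speed; a pose out of reach is approached as far as the arm can. A call with a gripper value outside its range is refused whole. OPENING is the opening, from -1 (shut) to 1 (fully open), set as the call begins (- or left out, the last holds). The fingers move at their own pace and stop on an object; FORCE is the grip in N (left out, the last holds). Time passes only in rows, so rows that repeat a pose let the fingers close. It gives the time, the measured TCP pose, the force and the opening at its end, in the units of the state.
- manip.get_state(): the state, without advancing time (a new reading comes with each control period).
- manip.get_image(name): name is "scene" or "side" or "wrist"; returns a dict with "pixels" (384x512x3 uint8, blue, green, red), "depth" (384x512 float32, m along the optical axis (not along the pixel's ray), 0 where there is no reading), "intrinsics" (3x3 intrinsics, pixels), "rvec" (rotation vector, rad) and "tvec" (3), from world to camera coordinates, as OpenCV has them. Camera axes: x right, y down, z forward; pixel columns grow to the right and rows downward; lengths in m; the calibration is good to about 2 mm. A picture is of the moment at which its call begins.
- manip.sign_off(): hands the job in, once; it reports no verdict.
The state is a dict: "clock": time; "qpos": joint angles; "qd": joint speeds; "effort": joint torques, N m; "position": TCP position; "ee_rot": TCP orientation; "contact_force": force on the tool from outside, world axes, zero at the start; "moment": the same for the moment, N m; "width": finger opening in m.
Only numpy, scipy, OpenCV 4.12 (cv2) and the standard library are available. Lean on these libraries where they do the work, as an engineer would, in place of code of your own. Each camera call takes 0.05 s, during which the arm holds its last target. There are 200 camera calls.

TASK

The lids of the four turned wooden boxes got mixed up after finishing: every box wears another one's lid. Give each box the lid turned for it (the one whose flange just overhangs that box's rim all round), seated fully home with the flange flat on the rim, leaving the boxes standing where they are. Park the lid that has to wait on the cork board; the lids are freshly finished, so never put one on the gritty bench or let one tip over.

Things in the scene. Friction and masses are not known exactly. Their poses are not given: they have to be found in the camera images.
- box_small_mouth (a point): The one with the smallest mouth of four round turned wooden boxes (plain dark wood), standing loose on the bench, pear-shaped with a belly 120 mm across: outside 60 mm across at the rim, mouth 42 mm across, 70 mm high. The point is the centre of the mouth, in the plane of the rim; z up. At the start the lid of another box lies on it.
- box_medium_mouth (a point): The one with the second smallest mouth of four round turned wooden boxes (plain dark wood), standing loose on the bench: outside 72 mm across at the rim, mouth 54 mm across, 64 mm high. The point is the centre of the mouth, in the plane of the rim; z up. At the start the lid of another box lies on it.
- box_large_mouth (a point): The one with the second largest mouth of four round turned wooden boxes (plain dark wood), standing loose on the bench: outside 84 mm across at the rim, mouth 66 mm across, 58 mm high. The point is the centre of the mouth, in the plane of the rim; z up. At the start the lid of another box lies on it.
- box_widest_mouth (a point): The one with the largest mouth of four round turned wooden boxes (plain dark wood), standing loose on the bench: outside 96 mm across at the rim, mouth 78 mm across, 52 mm high. The point is the centre of the mouth, in the plane of the rim; z up. At the start the lid of another box lies on it.
- lid_small_knob (a point): The smallest wooden lid, for the 60 mm box: flange 64 mm across, 8 mm thick; on top a round knob 20 mm across, 26 mm tall, to grasp; below a tapered plug 12 mm deep, 38 mm across at the flange, 28 mm at its flat bottom. The point is the knob's centre, 13 mm above the flange: 21 mm above the rim when home in its own box, 33 mm above a flat surface it stands on. z: knob axis, up. Yaw is of no matter.
- lid_medium_knob (a point): The second smallest wooden lid, for the 72 mm box: flange 76 mm across, 8 mm thick; on top a round knob 22 mm across, 26 mm tall, to grasp; below a tapered plug 12 mm deep, 50 mm across at the flange, 40 mm at its flat bottom. The point is the knob's centre, 13 mm above the flange: 21 mm above the rim when home in its own box, 33 mm above a flat surface it stands on. z: knob axis, up. Yaw is of no matter.
- lid_large_knob (a point): The second largest wooden lid, for the 84 mm box: flange 88 mm across, 8 mm thick; on top a round knob 24 mm across, 26 mm tall, to grasp; below a tapered plug 12 mm deep, 62 mm across at the flange, 52 mm at its flat bottom. The point is the knob's centre, 13 mm above the flange: 21 mm above the rim when home in its own box, 33 mm above a flat surface it stands on. z: knob axis, up. Yaw is of no matter.
- lid_widest_knob (a point): The largest wooden lid, for the 96 mm box: flange 100 mm across, 8 mm thick; on top a round knob 26 mm across, 26 mm tall, to grasp; below a tapered plug 12 mm deep, 74 mm across at the flange, 64 mm at its flat bottom. The point is the knob's centre, 13 mm above the flange: 21 mm above the rim when home in its own box, 33 mm above a flat surface it stands on. z: knob axis, up. Yaw is of no matter.
- board_top (a point): Square cork-faced plywood board, 130 x 130 mm, 15 mm thick, fixed flat on the bench, empty at the start: the clean place to put a lid down. The point is the centre of its top face; z up, x and y along its edges. (The lathe at the left end of the bench, y above 0.37 m, stands up to 0.33 m high: rise clear of it before swinging over the work.)
There are look-alikes about, which are no part of the job. What is shaped like the part that bears lid_small_knob but orange is not meant.

How it is judged:
On the way:
1. one lid stands upright on the cork board, let go (((z of lid_small_knob in the frame of board_top below 0.037 m and horizontal distance between lid_small_knob and board_top below 0.055 m and angle between lid_small_knob's own z axis and vertical below 0.1 rad and linear speed of lid_small below 0.02 m/s and contact force between the fingers and lid_small below 0.1 N) or (z of lid_medium_knob in the frame of board_top below 0.037 m and horizontal distance between lid_medium_knob and board_top below 0.055 m and angle between lid_medium_knob's own z axis and vertical below 0.1 rad and linear speed of lid_medium below 0.02 m/s and contact force between the fingers and lid_medium below 0.1 N) or (z of lid_large_knob in the frame of board_top below 0.037 m and horizontal distance between lid_large_knob and board_top below 0.055 m and angle between lid_large_knob's own z axis and vertical below 0.1 rad and linear speed of lid_large below 0.02 m/s and contact force between the fingers and lid_large below 0.1 N) or (z of lid_widest_knob in the frame of board_top below 0.037 m and horizontal distance between lid_widest_knob and board_top below 0.055 m and angle between lid_widest_knob's own z axis and vertical below 0.1 rad and linear speed of lid_widest below 0.02 m/s and contact force between the fingers and lid_widest below 0.1 N))), for 0.2 s.
At the end, for the whole second after the job is handed in: Each of the four lids is on its own box: knob axis within 6 mm of the mouth's centre, flange down on the rim (knob centre 18.5 to 23.5 mm above the rim), lid level on the box within 0.06 rad, box upright within 0.06 rad and within 40 mm of where it stood, everything at rest (horizontal distance between lid_small_knob and box_small_mouth below 0.006 m and z of lid_small_knob in the frame of box_small_mouth between 0.0185 and 0.0235 m and angle between the z axis of lid_small_knob and the z axis of box_small_mouth, either way round below 0.06 rad and angle between each of box_small_mouth, box_medium_mouth, box_large_mouth, box_widest_mouth's own z axis and vertical below 0.06 rad and distance of each of box_small_mouth, box_medium_mouth, box_large_mouth, box_widest_mouth from where it was at the start of the episode below 0.04 m and linear speed of each of lid_small, lid_medium, lid_large, lid_widest below 0.02 m/s and horizontal distance between lid_medium_knob and box_medium_mouth below 0.006 m and z of lid_medium_knob in the frame of box_medium_mouth between 0.0185 and 0.0235 m and angle between the z axis of lid_medium_knob and the z axis of box_medium_mouth, either way round below 0.06 rad and horizontal distance between lid_large_knob and box_large_mouth below 0.006 m and z of lid_large_knob in the frame of box_large_mouth between 0.0185 and 0.0235 m and angle between the z axis of lid_large_knob and the z axis of box_large_mouth, either way round below 0.06 rad and horizontal distance between lid_widest_knob and box_widest_mouth below 0.006 m and z of lid_widest_knob in the frame of box_widest_mouth between 0.0185 and 0.0235 m and angle between the z axis of lid_widest_knob and the z axis of box_widest_mouth, either way round below 0.06 rad); the robot touches nothing.
It fails at once if a lid lies on the bare bench (its knob's centre lower than 39 mm above the bench) (height (world z) of any of lid_small_knob, lid_medium_knob, lid_large_knob, lid_widest_knob below 0.039 m).
It fails at once if a lid is tipped by more than 0.6 rad (angle between any of lid_small_knob, lid_medium_knob, lid_large_knob, lid_widest_knob's own z axis and vertical above 0.6 rad).
It also fails if it takes over 120 s, if anything falls off the work surface, if the arm or the gripper's body presses on something with over 40 N, if the wrist force passes 120 N, or if a joint passes its speed limit or range.

## Working session

There is one attempt and no reset: what is moved stays moved. The work goes in short steps, Python scripts to look and compute and a shell command to move; the robot and the scene stay as the last step left them, time stands still between calls to the robot, and variables do not carry over. Pictures are saved under pics/ and viewed, about 12 in all and at most 16, crops included, and the job is handed in when it is done.

```bash
ls; mkdir -p pics
cat > h.py <<'E'
import numpy as np, cv2
from rig import manip
from scipy.spatial.transform import Rotation as R
def grab(n):
    im=manip.get_image(n); K=np.array(im["intrinsics"]); Rm=cv2.Rodrigues(np.array(im["rvec"],float))[0]; t=np.array(im["tvec"],float).ravel()
    d=im["depth"]; v,u=np.mgrid[:d.shape[0],:d.shape[1]]
    P=np.stack([(u-K[0,2])/K[0,0]*d,(v-K[1,2])/K[1,1]*d,d],-1)
    W=(P-t)@Rm; W[d<=0]=np.nan
    return im["pixels"],W,(K,Rm,t)
def save(a,n): cv2.imwrite("pics/"+n,a)
E
python3 - <<'E'
from h import *
s=manip.get_state(); print(s["position"],s["ee_rot"],s["width"],s["clock"], R.from_quat(np.roll(s["ee_rot"],-1)).as_matrix())
a,W,c=grab("scene"); b,W2,c2=grab("side")
np.savez("s0.npz",a=a,W=W,b=b,W2=W2)
save(a,"scene0.png"); save(b,"side0.png")
print(-c[1].T@c[2], -c2[1].T@c2[2])
E
```

```text
pics
[0.21503518 0.53270372 0.23042218] [ 0.69391917  0.13422535  0.69433743 -0.13548168] 0.08553835763811454 0.0 [[-9.19488731e-04  3.74422034e-01  9.27257944e-01]
 [-1.63128995e-03  9.27256541e-01 -3.74423085e-01]
 [-9.99998247e-01 -1.85690437e-03 -2.41811040e-04]]
[-0.29824875 -0.58201395  0.67506188] [0.59594087 0.89572717 0.83752747]
```

View pics/scene0.png

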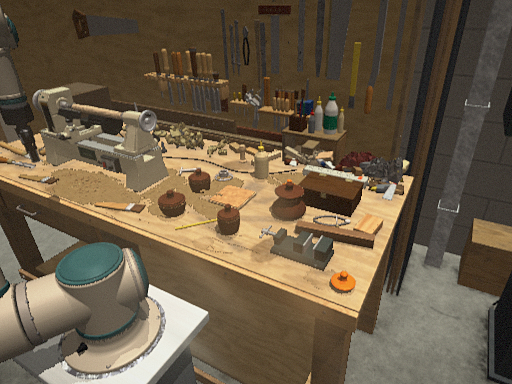

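View pics/side0.png

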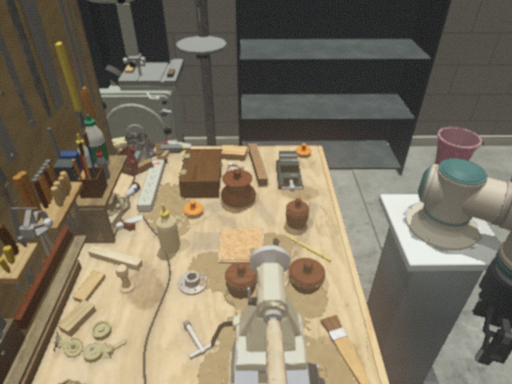

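Scene: boxes at (172,203), (200,180), (228,220), (289,200); cork board at (232,196). Side: boxes (238,280), (307,275), (297,213), (238,187); board (240,245). Orange lids are decoys. Now locate knobs and flanges from both cameras' depth.

Run:
```python
from h import *
from scipy.optimize import least_squares
z=np.load("s0.npz")
def fit(p,r0=.04):
    f=lambda q:np.hypot(p[:,0]-q[0],p[:,1]-q[1])-q[2]
    return least_squares(f,[*p.mean(0)[:2],r0],loss="soft_l1",f_scale=.001).x
for nm,I,W,pts in (("scene",z["a"],z["W"],[(172,203),(200,180),(228,220),(289,200)]),("side",z["b"],z["W2"],[(238,282),(307,275),(297,213),(238,187)])):
    B,G,Rr=[I[...,i].astype(int) for i in range(3)]
    dark=(Rr<150)&(Rr-B>20)
    for (u,v) in pts:
        c=W[v,u]
        m=(np.hypot(W[...,0]-c[0],W[...,1]-c[1])<.11)&(W[...,2]>.01)&(W[...,2]<.14)&dark
        n,l=cv2.connectedComponents(m.astype(np.uint8)); k=l[v,u]
        P=W[l==k]; 
        zt=np.percentile(P[:,2],99.5)
        top=P[P[:,2]>zt-.006]; kn=P[(P[:,2]>zt-.018)]
        hz=np.histogram(P[:,2],np.arange(0,.14,.005))[0]
        print(nm,(u,v),c.round(3),"n",len(P),"ztop",zt.round(3),"topmean",top[:,:2].mean(0).round(3),np.ptp(top[:,:2],axis=0).round(3),"ext",np.nanmin(P,0).round(3),np.nanmax(P,0).round(3))
        print("  hist",hz)
        for zl in (.026+.004,): 
            F=P[(P[:,2]<zt-.027)&(P[:,2]>zt-.036)]; print("  flangefit",len(F),F[:,:2].min(0).round(3),F[:,:2].max(0).round(3))
    bu=(232,196) if nm=="scene" else (240,245)
    c=W[bu[1],bu[0]]
    m=(np.hypot(W[...,0]-c[0],W[...,1]-c[1])<.11)&(abs(W[...,2]-.015)<.005)
    n,l=cv2.connectedComponents(m.astype(np.uint8)); P=W[l==l[bu[1],bu[0]]]
    print("board",c.round(3),len(P),cv2.minAreaRect(P[:,:2].astype(np.float32)),np.median(P[:,2]))
```

```text
scene (172, 203) [0.422 0.194 0.058] n 545 ztop 0.086 topmean [0.447 0.223] [0.021 0.021] ext [0.4   0.173 0.01 ] [0.491 0.262 0.088]
  hist [  0   0  15  26  16  28  30  32  29  35  62 133  97   7   5   9  15   6
   0   0   0   0   0   0   0   0   0   0]
  flangefit 132 [0.401 0.173] [0.491 0.26 ]
scene (200, 180) [0.594 0.21  0.06 ] n 390 ztop 0.093 topmean [0.615 0.232] [0.015 0.02 ] ext [0.572 0.174 0.01 ] [0.648 0.267 0.093]
  hist [ 0  0  9 13 15 24 35 21 26 24 26 36 55 74  7  5  6  7  7  0  0  0  0  0
  0  0  0  0]
  flangefit 97 [0.576 0.194] [0.648 0.267]
scene (228, 220) [ 0.423 -0.035  0.061] n 516 ztop 0.097 topmean [ 0.448 -0.018] [0.015 0.016] ext [ 0.413 -0.051  0.01 ] [0.484 0.016 0.099]
  hist [  0   0  20  19  20  28  25  28  32  29  30  33  48  55 105  12   5   7
   9  11   0   0   0   0   0   0   0   0]
  flangefit 100 [ 0.414 -0.051] [0.484 0.016]
scene (289, 200) [ 0.607 -0.154  0.066] n 1173 ztop 0.116 topmean [ 0.631 -0.142] [0.02 0.02] ext [ 0.573 -0.217  0.01 ] [ 0.714 -0.089  0.118]
  hist [  0   0  36  59  65  83  95  83  91  84  60  38  34  34  25  33  16
[... 926 characters left out ...]
0.018 0.014] ext [ 0.417 -0.032  0.01 ] [0.485 0.028 0.097]
  hist [  0   0  13  24  20  23  23  31  27  26  27  30  67 116  52   7   7   6
  12   8   0   0   0   0   0   0   0   0]
  flangefit 138 [ 0.418 -0.031] [0.482 0.025]
side (238, 187) [ 0.631 -0.089  0.083] n 1016 ztop 0.114 topmean [ 0.634 -0.133] [0.022 0.022] ext [ 0.576 -0.179  0.011] [ 0.689 -0.074  0.115]
  hist [  0   0  24  51  57  80  78  81  95  69  32  18  16   3   0   1  64 270
  22  12   6  11  25   1   0   0   0   0]
  flangefit 179 [ 0.592 -0.179] [ 0.68  -0.087]
board [0.623 0.095 0.014] 1174 ((0.6188557147979736, 0.09011724591255188), (0.12985935807228088, 0.1274746209383011), 89.92788696289062) 0.012978941218365934
```

```bash
python3 -m creep '{"delta_pos":[[-3,0,0],[-7,0,0],[-11,0,0],[-15,0,0],[-18,0,0],[-19,0,0],[-19,0,0]],"dr":[[0,0,0],[0,0,0],[0,0,0],[-0.1,0,0],[-0.2,0,0],[-0.3,0,0],[-0.384,0,0]]}' 1 40
python3 -m creep '{"delta_pos":[[0,-3,2],[0,-7,5],[0,-11,8],[0,-15,11],[0,-19,14],[0,-23,17],[0,-27,20],[0,-31,23],[0,-35,26],[0,-39,28]],"dr":[[0,0,0],[0,0,0],[0,0,0],[0,0,0],[0,0,0],[0,0,0],[0,0,0],[0,0,0],[0,0,0],[0,0,0]]}'
python3 -m creep '{"delta_pos":[[0,-4,2],[0,-7,2],[0,-8,2],[0,-8,2],[0,-8,2],[0,-8,2]],"dr":[[0,0,0],[0,0,0],[0,0,0],[0,0,0],[0,0,0],[0,0,0]]}'
python3 - <<'E'
from h import *
s=manip.get_state(); print(R.from_quat(np.roll(s["ee_rot"],-1)).as_matrix().round(4),s["contact_force"])
a,W,c=grab("wrist"); save(a,"w1.png"); np.savez("w1.npz",a=a,W=W,K=c[0],R=c[1],t=c[2]); print(-c[1].T@c[2],c[1])
E
```

```text
clock: 0.8
position: [0.2156, 0.5337, 0.4235]
ee_rot: [0.708, -0.0, 0.706, 0.003]
contact_force: [-0.5, 0.1, -0.2]
width: 0.0854
clock: 1.8
position: [0.4969, 0.1412, 0.4205]
ee_rot: [0.707, 0.0, 0.707, -0.0]
contact_force: [0.1, 0.4, -0.8]
width: 0.0857
clock: 2.4
position: [0.5151, 0.0646, 0.4214]
ee_rot: [0.707, -0.0, 0.707, 0.001]
contact_force: [0.7, 0.6, -0.6]
width: 0.0852
[[ 2.0e-04 -2.1e-03  1.0e+00]
 [ 8.0e-04  1.0e+00  2.1e-03]
 [-1.0e+00  8.0e-04  2.0e-04]] [ 0.69778376  0.59185057 -0.5994933 ]
[0.43888318 0.06352171 0.5642588 ] [[-1.90533413e-03  9.99998088e-01  4.40604204e-04]
 [ 9.54280308e-01  1.68652575e-03  2.98908429e-01]
 [ 2.98907114e-01  9.89980347e-04 -9.54281697e-01]]
```

View pics/w1.png

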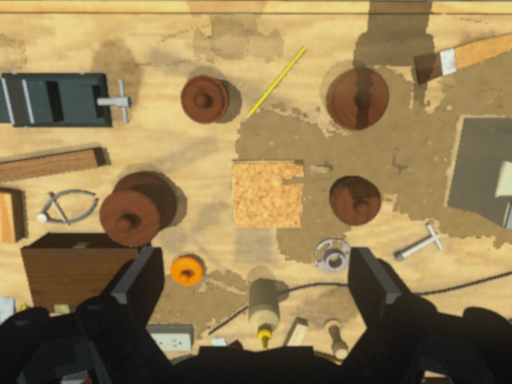

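Wrist overview: lids at C (204,100), A (357,98), B (355,200), D (133,215, large lid clearly off-centre on the pear box); board at (267,193).

```bash
cat >> h.py <<'E'
def disc(W,c,rad,zc,tol=.004):
    """min enclosing circle of the points near c at height zc"""
    m=(np.hypot(W[...,0]-c[0],W[...,1]-c[1])<rad)&(abs(W[...,2]-zc)<tol)
    n,l,st,_=cv2.connectedComponentsWithStats(m.astype(np.uint8))
    k=1+np.argmax(st[1:,4]); P=W[l==k]
    (x,y),r=cv2.minEnclosingCircle(P[:,:2].astype(np.float32))
    e=(P[:,:2].max(0)+P[:,:2].min(0))/2
    return np.round([x,y,2*r,e[0],e[1],np.median(P[:,2]),len(P)],4)
E
python3 - <<'E'
from h import *
z=np.load("w1.npz"); W=z["W"]
for n,c,zf in (("A",(.448,.227),.060),("B",(.616,.237),.066),("C",(.449,-.012),.072),("D",(.632,-.138),.090)):
    print(n,"flange",disc(W,c,.075,zf),"knobtop",disc(W,c,.05,zf+.026))
print("board",disc(W,(.619,.087),.1,.015))
print("Dbelly",disc(W,(.632,-.138),.09,.035,.01))
E
```

```text
A flange [4.510e-01 2.236e-01 8.780e-02 4.516e-01 2.235e-01 5.950e-02 2.325e+03] knobtop [4.509e-01 2.237e-01 2.360e-02 4.513e-01 2.237e-01 8.540e-02 1.980e+02]
B flange [6.196e-01 2.341e-01 7.570e-02 6.199e-01 2.339e-01 6.550e-02 1.267e+03] knobtop [6.196e-01 2.341e-01 2.210e-02 6.194e-01 2.336e-01 9.120e-02 1.310e+02]
C flange [ 4.521e-01 -1.650e-02  6.380e-02  4.520e-01 -1.650e-02  7.160e-02
  1.240e+03] knobtop [ 4.522e-01 -1.650e-02  1.990e-02  4.521e-01 -1.660e-02  9.710e-02
  1.510e+02]
D flange [ 6.372e-01 -1.415e-01  1.004e-01  6.375e-01 -1.416e-01  8.960e-02
  2.419e+03] knobtop [ 6.370e-01 -1.410e-01  2.580e-02  6.366e-01 -1.413e-01  1.153e-01
  1.940e+02]
board [6.216e-01 8.460e-02 1.803e-01 6.214e-01 8.430e-02 1.540e-02 4.434e+03]
Dbelly [ 6.348e-01 -1.401e-01  1.158e-01  6.321e-01 -1.384e-01  3.580e-02
  1.093e+03]
```

```bash
python3 -m creep '{"delta_pos":[[0,-3,2],[0,-7,4],[3,-11,6.5],[7,-15,9],[11,-19,11.3],[15,-20.6,12.2],[19,-20.6,12.2],[22,-20.6,12.2],[24,-20.6,12.2],[24,-20.6,12.2]],"dr":[[0,0,0],[0,0,0],[0,0,0],[0,0,0],[0,0,0],[0,0,0],[0,0,0],[0,0,0],[0,0,0],[0,0,0]]}' 0.2 40
python3 -m creep '{"delta_pos":[[0,0,0],[0,0,0]],"dr":[[0,0,0],[0,0,0]]}'
python3 - <<'E'
from h import *
s=manip.get_state(); print(s["position"])
a,W,c=grab("wrist"); save(a,"w2.png"); np.savez("w2.npz",a=a,W=W)
print(disc(W,(.637,-.141),.05,.116))
print(disc(W,(.637,-.141),.075,.090))
E
```

```text
clock: 3.45
position: [0.6354, -0.1408, 0.1772]
ee_rot: [0.704, 0.001, 0.71, 0.002]
contact_force: [0.1, -0.3, 0.8]
width: 0.0512
clock: 3.65
position: [0.6389, -0.1424, 0.1836]
ee_rot: [0.708, -0.001, 0.706, 0.0]
contact_force: [-0.5, -0.1, -0.1]
width: 0.0513
[ 0.63887943 -0.14241095  0.18357999]
[ 6.371e-01 -1.412e-01  2.610e-02  6.370e-01 -1.415e-01  1.153e-01
  9.340e+02]
[ 6.3730e-01 -1.4130e-01  9.9800e-02  6.3730e-01 -1.4150e-01  8.9500e-02
  1.0595e+04]
```

View pics/w2.png

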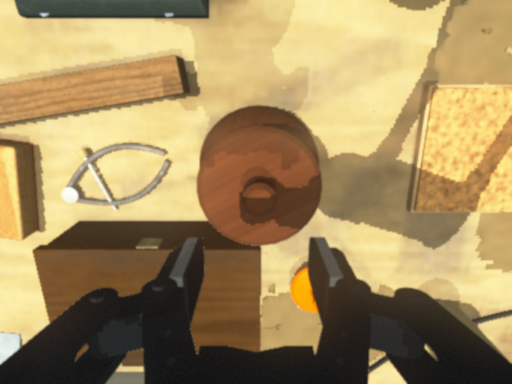

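The lid sits at (258,192) in the wrist view, between the fingers; position agrees with overview to under 1 mm. Descend and grip.

```bash
python3 -c "
import numpy as np;W=np.load('w2.npz')['W'];print('chest',W[235,100:250:30].round(3)[:,2],W[280,100:130:10,2])"
python3 -m creep '{"delta_pos":[[2,0.1,-0.2],[4,0.1,-0.2],[6,0.1,-0.2],[7.5,0.1,-0.2],[8.5,0.1,-0.2],[8.9,0.1,-0.2],[8.9,0.1,-0.2],[8.9,0.1,-0.2]],"dr":[[0,0,0],[0,0,0],[0,0,0],[0,0,0],[0,0,0],[0,0,0],[0,0,0],[0,0,0]]}' 0.2 40
python3 -m creep '{"delta_pos":[[0,0,0],[0,0,0],[0,0,0],[0,0,0],[0,0,0],[0,0,0],[0,0,0],[0,0,0]],"dr":[[0,0,0],[0,0,0],[0,0,0],[0,0,0],[0,0,0],[0,0,0],[0,0,0],[0,0,0]]}' -1 40
```

```text
chest [0.039 0.037 0.04  0.039 0.037] [0.07563851 0.07473586 0.07604862]
clock: 4.5
position: [0.6362, -0.1419, 0.0934]
ee_rot: [0.708, -0.0, 0.706, -0.0]
contact_force: [0.1, -0.1, 0.1]
width: 0.0509
clock: 5.3
position: [0.636, -0.1416, 0.0931]
ee_rot: [0.708, -0.0, 0.707, 0.0]
contact_force: [-1.1, 2.6, 6.2]
width: 0.0249
```

```bash
python3 -m creep '{"delta_pos":[[-1,0,0],[-2.5,0,0],[-4.5,0,0],[-6.5,0,0],[-8.5,0,0],[-9.5,0,0],[-10,0,0],[-10,0,0]],"dr":[[0,0,0],[0,0,0],[0,0,0],[0,0,0],[0,0,0],[0,0,0],[0,0,0],[0,0,0]]}' - 40
python3 -m creep '{"delta_pos":[[0,2,0],[0,5,-0.5],[0,8,-0.5],[0,11,-1],[0,14,-1],[0,17,-1.5],[0,20,-1.5],[0,22,-1.5],[0,22.6,-1.5],[0,22.6,-1.5]],"dr":[[0,0,0],[0,0,0],[0,0,0],[0,0,0],[0,0,0],[0,0,0],[0,0,0],[0,0,0],[0,0,0],[0,0,0]]}'
python3 - <<'E'
from h import *
s=manip.get_state(); print(s["position"],s["contact_force"],s["width"])
a,W,c=grab("wrist"); save(a,"w3.png"); np.savez("w3.npz",a=a,W=W)
p=s["position"]; print(disc(W,p,.08,p[2]-.003,.006))
E
```

```text
clock: 6.1
position: [0.6354, -0.1418, 0.1924]
ee_rot: [0.707, -0.0, 0.707, 0.0]
contact_force: [0.9, -0.2, -1.9]
width: 0.0246
clock: 7.1
position: [0.6196, 0.0856, 0.1914]
ee_rot: [0.706, -0.001, 0.708, 0.001]
contact_force: [-0.5, -0.4, -0.9]
width: 0.0244
[0.61959999 0.08555797 0.19141797] [-0.49600837 -0.42382775 -0.94955853] 0.024379448811835007
[6.2090e-01 8.4400e-02 1.0020e-01 6.0810e-01 8.4700e-02 1.8780e-01
 1.5747e+04]
```

View pics/w3.png

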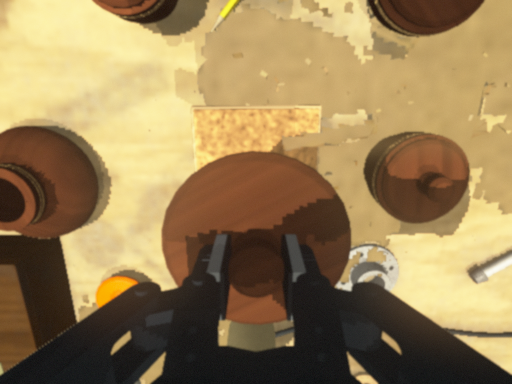

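Lid held level at (255,260), flange 100 mm, over the board; lower it.

```bash
python3 -m creep '{"delta_pos":[[2,0,0],[5,0,0],[8,0,0],[11,0,0],[13,0,0],[14.3,0,0],[14.9,0,0],[15.1,0,0],[15.2,0,0],[15.3,0,0]],"dr":[[0,0,0],[0,0,0],[0,0,0],[0,0,0],[0,0,0],[0,0,0],[0,0,0],[0,0,0],[0,0,0],[0,0,0]]}'
python3 -m creep '{"delta_pos":[[0,0,0],[0,0,0]],"dr":[[0,0,0],[0,0,0]]}'
```

```text
clock: 8.15
position: [0.6213, 0.0842, 0.0404]
ee_rot: [0.708, -0.0, 0.706, 0.0]
contact_force: [0.2, -0.1, -1.6]
width: 0.0245
clock: 8.35
position: [0.6208, 0.0844, 0.0399]
ee_rot: [0.708, -0.0, 0.707, 0.0]
contact_force: [-0.5, 0.6, -1.1]
width: 0.0247
```

```bash
python3 -m creep '{"delta_pos":[[0.08,0,0],[0.16,0,0],[0.16,0,0]],"dr":[[0,0,0],[0,0,0],[0,0,0]]}'
python3 -m creep '{"delta_pos":[[0,0,0],[0,0,0],[0,0,0],[0,0,0],[0,0,0],[0,0,0]],"dr":[[0,0,0],[0,0,0],[0,0,0],[0,0,0],[0,0,0],[0,0,0]]}' 0.2
python3 -m creep '{"delta_pos":[[-1,0,0],[-3,0,0],[-6,0,0],[-10,0,0],[-14,0,0],[-18,0,0],[-21,0,0],[-23,0,0],[-23,0,0]],"dr":[[0,0,0],[0,0,0],[0,0,0],[0,0,0],[0,0,0],[0,0,0],[0,0,0],[0,0,0],[0,0,0]]}'
python3 - <<'E'
from h import *
s=manip.get_state(); print(s["position"],s["contact_force"],s["width"])
a,W,c=grab("wrist"); save(a,"w4.png"); np.savez("w4.npz",a=a,W=W)
print("lid on board",disc(W,(.621,.0845),.06,.035),disc(W,(.621,.0845),.03,.061))
print("C",disc(W,(.452,-.0165),.05,.098))
print("D rim",disc(W,(.632,-.139),.05,.070))
E
```

```text
clock: 8.65
position: [0.6206, 0.0844, 0.0382]
ee_rot: [0.707, -0.0, 0.707, 0.0]
contact_force: [-0.8, -0.1, 2.4]
width: 0.0251
clock: 9.25
position: [0.6204, 0.0843, 0.0377]
ee_rot: [0.707, -0.0, 0.707, 0.0]
contact_force: [0.2, 0.1, 0.6]
width: 0.0513
clock: 10.15
position: [0.6221, 0.0844, 0.2722]
ee_rot: [0.71, -0.0, 0.704, 0.0]
contact_force: [0.9, 0.0, -0.4]
width: 0.0511
[0.62205991 0.08437263 0.27224832] [ 0.8607509   0.01872428 -0.36228497] 0.05107100337557547
lid on board [6.222e-01 8.330e-02 9.970e-02 6.216e-01 8.350e-02 3.460e-02 4.607e+03] [6.220e-01 8.320e-02 2.580e-02 6.216e-01 8.310e-02 6.030e-02 3.790e+02]Traceback (most recent call last):
  File "<stdin>", line 5, in <module>
  File "h.py", line 15, in disc
    k=1+np.argmax(st[1:,4]); P=W[l==k]
        ~~~~~~~~~^^^^^^^^^^
    return _wrapfunc(a, 'argmax', axis=axis, out=out, **kwds)
    return bound(*args, **kwds)
ValueError: attempt to get argmax of an empty sequence
```

View pics/w4.png

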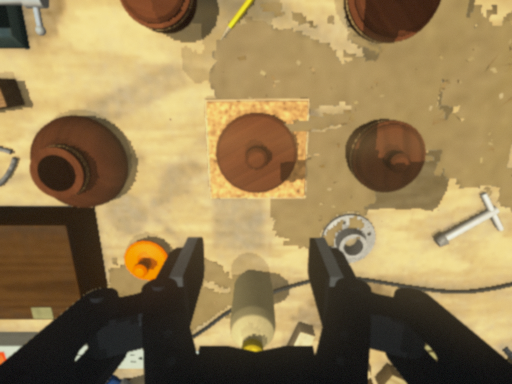

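Lid parked centrally on the board (257,155); box D's open mouth at (60,172). Next: lid small from C.

```bash
python3 - <<'E'
from h import *
W=np.load("w4.npz")["W"]
print("D rim",disc(W,(.637,-.138),.055,.070)); print("belly",disc(W,(.637,-.138),.08,.035,.008))
E
python3 -m creep '{"delta_pos":[[0,-2,-3],[0,-4.5,-7],[0,-7,-11],[2,-9,-15],[5,-10.1,-17],[8,-10.1,-17],[10,-10.1,-17],[12,-10.1,-17],[13,-10.1,-17],[13,-10.1,-17]],"dr":[[0,0,0],[0,0,0],[0,0,0],[0,0,0],[0,0,0],[0,0,0],[0,0,0],[0,0,0],[0,0,0],[0,0,0]]}'
python3 -m creep '{"delta_pos":[[0,0,0],[0,0,0],[0,0,0]],"dr":[[0,0,0],[0,0,0],[0,0,0]]}'
python3 - <<'E'
from h import *
a,W,c=grab("wrist")
print(disc(W,(.452,-.0165),.04,.098)); print(manip.get_state()["position"])
E
```

```text
D rim [ 6.354e-01 -1.406e-01  6.170e-02  6.357e-01 -1.409e-01  7.020e-02
  1.294e+03]
belly [ 6.359e-01 -1.405e-01  1.159e-01  6.356e-01 -1.389e-01  3.590e-02
  2.408e+03]
clock: 11.2
position: [0.4485, -0.0164, 0.1356]
ee_rot: [0.705, 0.0, 0.709, 0.0]
contact_force: [0.5, 0.1, -0.7]
width: 0.0517
clock: 11.5
position: [0.4511, -0.0168, 0.1385]
ee_rot: [0.708, -0.0, 0.706, 0.0]
contact_force: [-0.2, 0.7, -0.1]
width: 0.0511
[ 4.518e-01 -1.630e-02  2.010e-02  4.516e-01 -1.640e-02  9.700e-02
  6.840e+02]
[ 0.45102117 -0.01680303  0.13844276]
```

```bash
python3 -m creep '{"delta_pos":[[2,0,0.1],[4,0,0.1],[5.3,0,0.1],[6,0,0.1],[6.3,0,0.1],[6.3,0,0.1],[6.3,0,0.1]],"dr":[[0,0,0],[0,0,0],[0,0,0],[0,0,0],[0,0,0],[0,0,0],[0,0,0]]}'
python3 -m creep '{"delta_pos":[[0,0,0],[0,0,0],[0,0,0],[0,0,0],[0,0,0],[0,0,0],[0,0,0],[0,0,0]],"dr":[[0,0,0],[0,0,0],[0,0,0],[0,0,0],[0,0,0],[0,0,0],[0,0,0],[0,0,0]]}' -1 40
python3 -m creep '{"delta_pos":[[-1,0,0],[-2.5,0,0],[-4.5,0,0],[-7,0,0],[-9,0,0],[-10.5,0,0],[-11,0,0],[-11,0,0],[-11,0,0]],"dr":[[0,0,0],[0,0,0],[0,0,0],[0,0,0],[0,0,0],[0,0,0],[0,0,0],[0,0,0],[0,0,0]]}'
python3 - <<'E'
from h import *
s=manip.get_state(); p=s["position"]
a,W,c=grab("wrist"); save(a,"w5.png"); np.savez("w5.npz",a=a,W=W)
print(p,disc(W,p,.05,p[2]-.003,.006),disc(W,(.452,-.016),.06,.064))
E
```

```text
clock: 12.25
position: [0.4521, -0.0168, 0.0753]
ee_rot: [0.708, -0.0, 0.707, 0.0]
contact_force: [-0.9, 0.2, -0.6]
width: 0.051
clock: 13.05
position: [0.4518, -0.0168, 0.0753]
ee_rot: [0.707, -0.0, 0.707, 0.0]
contact_force: [-0.6, -0.3, 6.0]
width: 0.0186
clock: 13.95
position: [0.4508, -0.0167, 0.1841]
ee_rot: [0.707, 0.0, 0.708, 0.0]
contact_force: [-0.4, 0.4, 0.2]
width: 0.0182
[ 0.45081932 -0.01666221  0.18405425] [ 4.507e-01 -1.770e-02  6.400e-02  4.407e-01 -1.760e-02  1.801e-01
  5.632e+03] [ 4.510e-01 -1.560e-02  7.190e-02  4.403e-01 -1.560e-02  6.430e-02
  1.460e+03]
```

```bash
python3 -m creep '{"delta_pos":[[0,-2,3],[0,-4.5,6.6],[0,-7,10.3],[0,-9.5,14],[0,-11.5,17],[0,-12.3,18.4],[1.5,-12.3,18.4],[3.5,-12.3,18.4],[5,-12.3,18.4],[5.5,-12.3,18.4]],"dr":[[0,0,0],[0,0,0],[0,0,0],[0,0,0],[0,0,0],[0,0,0],[0,0,0],[0,0,0],[0,0,0],[0,0,0]]}'
python3 -m creep '{"delta_pos":[[0,0,0],[0,0,0],[0,0,0]],"dr":[[0,0,0],[0,0,0],[0,0,0]]}'
python3 - <<'E'
from h import *
s=manip.get_state(); p=s["position"]
a,W,c=grab("wrist"); save(a,"w6.png"); np.savez("w6.npz",a=a,W=W)
print(p,"lid",disc(W,p,.05,p[2]-.003,.006),"belly",disc(W,(.6355,-.1407),.08,.035,.008))
E
```

```text
clock: 15.0
position: [0.6336, -0.1392, 0.1262]
ee_rot: [0.705, 0.001, 0.709, 0.001]
contact_force: [0.1, 0.6, -1.0]
width: 0.0182
clock: 15.3
position: [0.6361, -0.1399, 0.1306]
ee_rot: [0.708, -0.0, 0.707, -0.0]
contact_force: [1.0, -0.0, -1.1]
width: 0.0189
[ 0.6360687  -0.13988154  0.13061567] lid [ 6.358e-01 -1.410e-01  6.370e-02  6.261e-01 -1.409e-01  1.266e-01
  5.618e+03] belly [ 6.355e-01 -1.411e-01  1.153e-01  6.218e-01 -1.412e-01  3.600e-02
  4.467e+03]
```

View pics/w6.png

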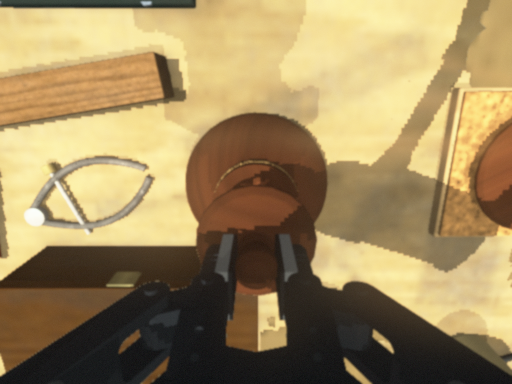

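Lid and pear box are concentric within 0.5 mm. Lower.

```bash
python3 -m creep '{"delta_pos":[[1,0,0],[2,0,0],[3,0,0],[3.7,0,0],[4.2,0,0],[4.6,0,0],[4.8,0,0],[4.95,0,0],[5,0,0],[5,0,0]],"dr":[[0,0,0],[0,0,0],[0,0,0],[0,0,0],[0,0,0],[0,0,0],[0,0,0],[0,0,0],[0,0,0],[0,0,0]]}'
python3 - <<'E'
from h import *
a,W,c=grab("wrist"); p=manip.get_state()["position"]
print(p,"lid",disc(W,p,.05,p[2]-.003,.006))
E
```

```text
clock: 16.35
position: [0.6353, -0.1397, 0.0813]
ee_rot: [0.707, -0.0, 0.707, 0.0]
contact_force: [-2.7, 0.5, 6.8]
width: 0.0187
[ 0.63532771 -0.13965445  0.08131673] lid [ 6.352e-01 -1.408e-01  6.390e-02  6.253e-01 -1.407e-01  7.740e-02
  5.626e+03]
```

```bash
python3 -m creep '{"delta_pos":[[0,0,0],[0,0,0],[0,0,0],[0,0,0],[0,0,0],[0,0,0]],"dr":[[0,0,0],[0,0,0],[0,0,0],[0,0,0],[0,0,0],[0,0,0]]}' 0.2
python3 -m creep '{"delta_pos":[[-1,0,0],[-3,0,0],[-6,0,0],[-8.5,0,0],[-10,0,0],[-10,0,0]],"dr":[[0,0,0],[0,0,0],[0,0,0],[0,0,0],[0,0,0],[0,0,0]]}'
python3 - <<'E'
from h import *
a,W,c=grab("wrist"); np.savez("w7.npz",a=a,W=W); save(a,"w7.png")
print("small lid",disc(W,(.6355,-.1407),.036,.078,.005),disc(W,(.6355,-.1407),.036,.104),"belly",disc(W,(.6355,-.1407),.08,.035,.008))
E
python3 -m creep '{"delta_pos":[[0,3,0],[0,7,0],[0,11.5,-0.5],[0,16,-0.5],[0,20.5,-1],[0,25,-1],[0,29.5,-1.5],[0,34,-1.5],[0,36.5,-1.6],[0,37.4,-1.6]],"dr":[[0,0,0],[0,0,0],[0,0,0],[0,0,0],[0,0,0],[0,0,0],[0,0,0],[0,0,0],[0,0,0],[0,0,0]]}'
python3 -m creep '{"delta_pos":[[1,0,0],[2,0,0],[3,0,0],[3,0,0],[3,0,0]],"dr":[[0,0,0],[0,0,0],[0,0,0],[0,0,0],[0,0,0]]}'
python3 - <<'E'
from h import *
a,W,c=grab("wrist")
print(disc(W,(.6196,.2341),.04,.0915)); print(manip.get_state()["position"])
E
```

```text
clock: 17.0
position: [0.6355, -0.1397, 0.0795]
ee_rot: [0.707, -0.0, 0.707, 0.0]
contact_force: [-1.1, 0.3, 0.4]
width: 0.0513
clock: 17.6
position: [0.6372, -0.1403, 0.1834]
ee_rot: [0.709, -0.001, 0.705, -0.001]
contact_force: [0.9, -0.2, -0.2]
width: 0.0509
small lid [ 6.356e-01 -1.407e-01  6.410e-02  6.355e-01 -1.410e-01  7.750e-02
  3.786e+03] [ 6.353e-01 -1.410e-01  1.980e-02  6.353e-01 -1.409e-01  1.030e-01
  4.940e+02] belly [ 6.356e-01 -1.410e-01  1.157e-01  6.358e-01 -1.413e-01  3.630e-02
  3.977e+03]
clock: 18.65
position: [0.6181, 0.237, 0.1781]
ee_rot: [0.706, -0.001, 0.708, 0.001]
contact_force: [0.3, -0.2, -0.8]
width: 0.0516
clock: 19.15
position: [0.6194, 0.2331, 0.1491]
ee_rot: [0.707, 0.0, 0.707, -0.001]
contact_force: [0.8, 0.6, 0.9]
width: 0.0513
[6.194e-01 2.348e-01 2.220e-02 6.194e-01 2.350e-01 9.110e-02 7.350e+02]
[0.61971805 0.23338839 0.14970629]
```

```bash
python3 -m creep '{"delta_pos":[[2,0.2,0],[4,0.2,0],[6,0.2,0],[7.2,0.2,0],[7.8,0.2,0],[8.05,0.2,0],[8.05,0.2,0],[8.05,0.2,0]],"dr":[[0,0,0],[0,0,0],[0,0,0],[0,0,0],[0,0,0],[0,0,0],[0,0,0],[0,0,0]]}'
python3 -m creep '{"delta_pos":[[0,0,0],[0,0,0],[0,0,0],[0,0,0],[0,0,0],[0,0,0],[0,0,0],[0,0,0]],"dr":[[0,0,0],[0,0,0],[0,0,0],[0,0,0],[0,0,0],[0,0,0],[0,0,0],[0,0,0]]}' -1 40
python3 -m creep '{"delta_pos":[[-1,0,0],[-2.5,0,0],[-4.5,0,0],[-7,0,0],[-9,0,0],[-10.5,0,0],[-11,0,0],[-11,0,0],[-11,0,0]],"dr":[[0,0,0],[0,0,0],[0,0,0],[0,0,0],[0,0,0],[0,0,0],[0,0,0],[0,0,0],[0,0,0]]}'
python3 - <<'E'
from h import *
s=manip.get_state(); p=s["position"]
a,W,c=grab("wrist"); save(a,"w8.png"); np.savez("w8.npz",a=a,W=W)
print(p,disc(W,p,.055,p[2]-.003,.006),"box large",disc(W,(.619,.235),.06,.058))
E
```

```text
clock: 20.0
position: [0.6201, 0.2365, 0.0702]
ee_rot: [0.708, 0.0, 0.706, 0.0]
contact_force: [0.6, 0.2, -1.2]
width: 0.0512
clock: 20.8
position: [0.6198, 0.2363, 0.07]
ee_rot: [0.708, 0.0, 0.707, 0.0]
contact_force: [-0.1, -0.6, 6.2]
width: 0.0207
clock: 21.7
position: [0.6187, 0.2361, 0.1782]
ee_rot: [0.706, -0.0, 0.708, -0.0]
contact_force: [0.6, -0.2, -1.9]
width: 0.0208
[0.61870629 0.23612515 0.1781631 ] [6.184e-01 2.351e-01 7.610e-02 6.086e-01 2.351e-01 1.736e-01 8.540e+03] box large [6.196e-01 2.356e-01 8.410e-02 6.010e-01 2.355e-01 5.820e-02 1.487e+03]
```

```bash
python3 -m creep '{"delta_pos":[[0,-2.5,-1.7],[0,-6,-4],[0,-10,-6.7],[0,-14,-9.3],[0,-18,-12],[0,-21.5,-14.3],[0,-24,-16],[1.5,-25.1,-16.7],[3.5,-25.1,-16.7],[4.5,-25.1,-16.7]],"dr":[[0,0,0],[0,0,0],[0,0,0],[0,0,0],[0,0,0],[0,0,0],[0,0,0],[0,0,0],[0,0,0],[0,0,0]]}'
python3 -m creep '{"delta_pos":[[0,0,0],[0,0,0],[0,0,0]],"dr":[[0,0,0],[0,0,0],[0,0,0]]}'
python3 - <<'E'
from h import *
s=manip.get_state(); p=s["position"]
a,W,c=grab("wrist"); save(a,"w9.png"); np.savez("w9.npz",a=a,W=W)
print(p,"lid",disc(W,p,.055,p[2]-.004,.006),"box",disc(W,(.451,-.0156),.055,.058,.009))
E
```

```text
clock: 22.75
position: [0.4507, -0.015, 0.1324]
ee_rot: [0.706, 0.001, 0.708, -0.0]
contact_force: [0.3, 0.8, -1.2]
width: 0.0207
clock: 23.05
position: [0.4532, -0.0145, 0.1347]
ee_rot: [0.708, -0.0, 0.707, 0.0]
contact_force: [0.2, 0.2, 0.2]
width: 0.0206
[ 0.4532477  -0.01452741  0.13474281] lid [ 4.531e-01 -1.560e-02  7.600e-02  4.431e-01 -1.560e-02  1.301e-01
  8.501e+03] box [ 4.429e-01 -1.540e-02  6.940e-02  4.297e-01 -1.540e-02  6.410e-02
  1.589e+03]
```

View pics/w9.png

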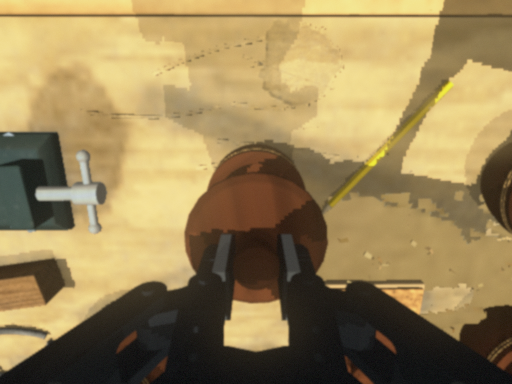

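Medium lid (257,235) in front of box C; shift −2 mm in x and lower.

```bash
python3 -m creep '{"delta_pos":[[1,0,-0.2],[2,0,-0.2],[3,0,-0.2],[4,0,-0.2],[4.7,0,-0.2],[5.2,0,-0.2],[5.5,0,-0.2],[5.7,0,-0.2],[5.85,0,-0.2],[5.85,0,-0.2]],"dr":[[0,0,0],[0,0,0],[0,0,0],[0,0,0],[0,0,0],[0,0,0],[0,0,0],[0,0,0],[0,0,0],[0,0,0]]}'
python3 - <<'E'
from h import *
a,W,c=grab("wrist"); p=manip.get_state()["position"]
print(p,"lid",disc(W,p,.055,p[2]-.004,.006))
E
```

```text
clock: 24.1
position: [0.4507, -0.0148, 0.076]
ee_rot: [0.707, -0.0, 0.707, 0.0]
contact_force: [1.1, 0.1, -0.7]
width: 0.0207
[ 0.45075607 -0.01479848  0.07596519] lid [ 4.506e-01 -1.580e-02  7.610e-02  4.405e-01 -1.580e-02  7.140e-02
  8.498e+03]
```

```bash
python3 -m creep '{"delta_pos":[[0.1,0,0],[0.15,0,0],[0.15,0,0]],"dr":[[0,0,0],[0,0,0],[0,0,0]]}'
python3 -m creep '{"delta_pos":[[0,0,0],[0,0,0],[0,0,0],[0,0,0],[0,0,0],[0,0,0]],"dr":[[0,0,0],[0,0,0],[0,0,0],[0,0,0],[0,0,0],[0,0,0]]}' 0.2
python3 -m creep '{"delta_pos":[[-1,0,0],[-3,0,0],[-6,0,0],[-8.5,0,0],[-10,0,0],[-10,0,0]],"dr":[[0,0,0],[0,0,0],[0,0,0],[0,0,0],[0,0,0],[0,0,0]]}'
python3 - <<'E'
from h import *
a,W,c=grab("wrist"); np.savez("w10.npz",a=a,W=W); save(a,"w10.png")
print("medium lid",disc(W,(.451,-.0156),.045,.072,.005),disc(W,(.451,-.0156),.036,.098))
E
python3 -m creep '{"delta_pos":[[0,2,0],[0,5,0],[0,8.5,0],[0,12,0],[0,16,0],[0,19.5,0],[0,22,0],[1,23.5,0],[2.5,24,0],[4,24,0]],"dr":[[0,0,0],[0,0,0],[0,0,0],[0,0,0],[0,0,0],[0,0,0],[0,0,0],[0,0,0],[0,0,0],[0,0,0]]}'
python3 -m creep '{"delta_pos":[[0,0,0],[0,0,0],[0,0,0]],"dr":[[0,0,0],[0,0,0],[0,0,0]]}'
python3 - <<'E'
from h import *
a,W,c=grab("wrist")
print(disc(W,(.451,.2236),.04,.0855)); print(manip.get_state()["position"])
E
```

```text
clock: 24.45
position: [0.4508, -0.0148, 0.0759]
ee_rot: [0.708, -0.0, 0.707, 0.0]
contact_force: [-2.6, 0.1, 12.5]
width: 0.0207
clock: 25.05
position: [0.4504, -0.0147, 0.0741]
ee_rot: [0.707, -0.0, 0.707, 0.0]
contact_force: [0.3, -0.3, 0.4]
width: 0.051
clock: 25.65
position: [0.4522, -0.0151, 0.177]
ee_rot: [0.709, -0.0, 0.705, -0.0]
contact_force: [-0.2, -0.7, -0.5]
width: 0.0512
medium lid [ 4.510e-01 -1.580e-02  7.620e-02  4.507e-01 -1.600e-02  7.150e-02
  5.510e+03] [ 4.506e-01 -1.590e-02  2.230e-02  4.506e-01 -1.600e-02  9.710e-02
  6.110e+02]
clock: 26.7
position: [0.4496, 0.2255, 0.1323]
ee_rot: [0.706, -0.001, 0.708, 0.0]
contact_force: [-0.3, -0.3, 0.1]
width: 0.0511
clock: 27.0
position: [0.4508, 0.2249, 0.1344]
ee_rot: [0.707, 0.0, 0.707, -0.0]
contact_force: [1.3, 0.7, 0.9]
width: 0.0515
[4.503e-01 2.240e-01 2.440e-02 4.504e-01 2.244e-01 8.510e-02 9.530e+02]
[0.45089361 0.22500965 0.13467237]
```

Medium lid home. Grip the large lid (TCP 0.0635 → 7.1 cm down).

```bash
python3 -m creep '{"delta_pos":[[2,0,0],[4,0,0],[5.5,0,0],[6.5,0,0],[7,0,0],[7.1,0,0],[7.1,0,0],[7.1,0,0]],"dr":[[0,0,0],[0,0,0],[0,0,0],[0,0,0],[0,0,0],[0,0,0],[0,0,0],[0,0,0]]}'
python3 -m creep '{"delta_pos":[[0,0,0],[0,0,0],[0,0,0],[0,0,0],[0,0,0],[0,0,0],[0,0,0],[0,0,0]],"dr":[[0,0,0],[0,0,0],[0,0,0],[0,0,0],[0,0,0],[0,0,0],[0,0,0],[0,0,0]]}' -1 40
python3 -m creep '{"delta_pos":[[-1,0,0],[-2.5,0,0],[-4.5,0,0],[-7,0,0],[-9,0,0],[-10.5,0,0],[-11,0,0],[-11,0,0],[-11,0,0]],"dr":[[0,0,0],[0,0,0],[0,0,0],[0,0,0],[0,0,0],[0,0,0],[0,0,0],[0,0,0],[0,0,0]]}'
python3 - <<'E'
from h import *
s=manip.get_state(); p=s["position"]
a,W,c=grab("wrist"); save(a,"w11.png"); np.savez("w11.npz",a=a,W=W)
print(p,disc(W,p,.06,p[2]-.003,.006),"box widest",disc(W,(.4505,.224),.065,.052))
E
```

```text
clock: 27.85
position: [0.451, 0.2254, 0.0639]
ee_rot: [0.708, 0.0, 0.707, 0.0]
contact_force: [0.1, -0.0, 0.1]
width: 0.051
clock: 28.65
position: [0.4508, 0.2255, 0.0638]
ee_rot: [0.708, 0.0, 0.707, 0.0]
contact_force: [-1.4, -0.4, 6.7]
width: 0.0228
clock: 29.55
position: [0.4497, 0.225, 0.1725]
ee_rot: [0.707, -0.0, 0.708, -0.0]
contact_force: [0.3, -0.4, -0.8]
width: 0.0228
[0.44971135 0.22501243 0.17246331] [4.4930e-01 2.2400e-01 8.8000e-02 4.3820e-01 2.2390e-01 1.6810e-01
 1.2012e+04] box widest [4.436e-01 2.229e-01 9.400e-02 4.245e-01 2.229e-01 5.220e-02 1.510e+03]
```

```bash
python3 -m creep '{"delta_pos":[[0,0.2,2],[0,0.4,5],[0,0.6,8.5],[0,0.8,12],[0,1.1,15],[0,1.1,16.5],[1,1.1,17],[3,1.1,17],[4,1.1,17],[4,1.1,17]],"dr":[[0,0,0],[0,0,0],[0,0,0],[0,0,0],[0,0,0],[0,0,0],[0,0,0],[0,0,0],[0,0,0],[0,0,0]]}'
python3 -m creep '{"delta_pos":[[0,0,0],[0,0,0],[0,0,0]],"dr":[[0,0,0],[0,0,0],[0,0,0]]}'
python3 - <<'E'
from h import *
s=manip.get_state(); p=s["position"]
a,W,c=grab("wrist"); save(a,"w12.png"); np.savez("w12.npz",a=a,W=W)
print(p,"lid",disc(W,p,.06,p[2]-.004,.006))
E
```

```text
clock: 30.6
position: [0.6178, 0.2358, 0.1302]
ee_rot: [0.705, -0.001, 0.709, -0.0]
contact_force: [-0.6, 0.5, -0.8]
width: 0.0226
clock: 30.9
position: [0.6208, 0.2365, 0.1343]
ee_rot: [0.708, 0.0, 0.706, 0.0]
contact_force: [-0.6, 0.5, -0.7]
width: 0.0228
[0.62075824 0.23649471 0.13429724] lid [6.2040e-01 2.3550e-01 8.7900e-02 6.0940e-01 2.3550e-01 1.2980e-01
 1.1955e+04]
```

```bash
python3 -m creep '{"delta_pos":[[1.2,0,-0.1],[2.4,0,-0.1],[3.6,0,-0.1],[4.6,0,-0.1],[5.3,0,-0.1],[5.8,0,-0.1],[6.2,0,-0.1],[6.4,0,-0.1],[6.5,0,-0.1],[6.5,0,-0.1]],"dr":[[0,0,0],[0,0,0],[0,0,0],[0,0,0],[0,0,0],[0,0,0],[0,0,0],[0,0,0],[0,0,0],[0,0,0]]}'
python3 - <<'E'
from h import *
a,W,c=grab("wrist"); p=manip.get_state()["position"]
print(p,"lid",disc(W,p,.06,p[2]-.004,.006))
E
```

```text
clock: 31.95
position: [0.6194, 0.2363, 0.0699]
ee_rot: [0.707, -0.0, 0.707, 0.0]
contact_force: [-3.3, -0.5, 4.7]
width: 0.0227
[0.61943195 0.23626543 0.06982988] lid [6.1900e-01 2.3500e-01 8.8100e-02 6.0810e-01 2.3510e-01 6.5400e-02
 1.1978e+04]
```

```bash
python3 -m creep '{"delta_pos":[[0.1,0,0],[0.1,0,0],[0.1,0,0],[0.1,0,0],[0.1,0,0],[0.1,0,0]],"dr":[[0,0,0],[0,0,0],[0,0,0],[0,0,0],[0,0,0],[0,0,0]]}' 0.2
python3 -m creep '{"delta_pos":[[-1,0,0],[-3,0,0],[-6,0,0],[-10,-2,-2],[-13,-4,-4],[-16,-6,-6],[-19,-8,-8],[-20,-8.6,-8.9],[-20,-8.6,-8.9],[-20,-8.6,-8.9]],"dr":[[0,0,0],[0,0,0],[0,0,0],[0,0,0],[0,0,0],[0,0,0],[0,0,0],[0,0,0],[0,0,0],[0,0,0]]}'
python3 -m creep '{"delta_pos":[[0,0,0],[0,0,0]],"dr":[[0,0,0],[0,0,0]]}'
python3 - <<'E'
from h import *
a,W,c=grab("wrist"); np.savez("w13.npz",a=a,W=W); save(a,"w13.png")
print("large lid",disc(W,(.6196,.2355),.055,.066,.005),disc(W,(.6196,.2355),.036,.092))
print("box widest",disc(W,(.4505,.224),.065,.052,.005))
print("parked",disc(W,(.622,.0833),.03,.061),disc(W,(.622,.0833),.06,.035))
print(manip.get_state()["position"])
E
```

```text
clock: 32.6
position: [0.6194, 0.2363, 0.0671]
ee_rot: [0.707, -0.0, 0.707, 0.0]
contact_force: [-0.4, -0.2, 0.0]
width: 0.0513
clock: 33.6
position: [0.5306, 0.1507, 0.2666]
ee_rot: [0.707, 0.0, 0.707, 0.0]
contact_force: [-0.0, 0.7, 0.0]
width: 0.0514
clock: 33.8
position: [0.5304, 0.1508, 0.2654]
ee_rot: [0.706, -0.0, 0.708, 0.0]
contact_force: [0.0, -0.1, -0.6]
width: 0.0509
large lid [6.195e-01 2.349e-01 8.800e-02 6.161e-01 2.350e-01 6.550e-02 2.699e+03] [6.169e-01 2.364e-01 2.260e-02 6.157e-01 2.369e-01 9.100e-02 1.570e+02]
box widest [4.513e-01 2.223e-01 9.630e-02 4.509e-01 2.225e-01 5.220e-02 2.373e+03]
parked [6.216e-01 8.340e-02 2.600e-02 6.215e-01 8.340e-02 6.010e-02 2.440e+02] [6.217e-01 8.330e-02 1.000e-01 6.217e-01 8.280e-02 3.460e-02 3.446e+03]
[0.53049587 0.15072603 0.26557557]
```

View pics/w13.png

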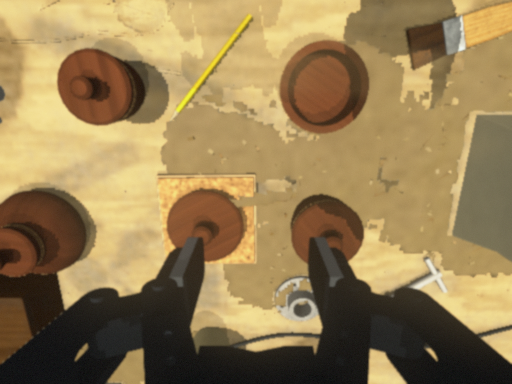

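Open widest box at (325,85), parked lid at (205,225), large lid home at (327,230). Fetch the parked lid.

```bash
python3 -m creep '{"delta_pos":[[0,-2,3],[0,-4.5,6],[2,-6.6,8.5],[5,-6.6,9.1],[9,-6.6,9.1],[12,-6.6,9.1],[14.5,-6.6,9.1],[14.5,-6.6,9.1],[14.5,-6.6,9.1],[14.5,-6.6,9.1]],"dr":[[0,0,0],[0,0,0],[0,0,0],[0,0,0],[0,0,0],[0,0,0],[0,0,0],[0,0,0],[0,0,0],[0,0,0]]}'
python3 - <<'E'
from h import *
a,W,c=grab("wrist")
print(disc(W,(.6216,.0834),.03,.061)); print(manip.get_state()["position"])
E
```

```text
clock: 34.85
position: [0.6228, 0.0845, 0.1237]
ee_rot: [0.708, -0.0, 0.706, 0.0]
contact_force: [0.4, 0.1, -0.6]
width: 0.0511
[6.217e-01 8.380e-02 2.630e-02 6.218e-01 8.330e-02 6.030e-02 9.730e+02]
[0.62284118 0.08445104 0.1239876 ]
```

```bash
python3 -m creep '{"delta_pos":[[2,0,-0.1],[4,0,-0.1],[6,0,-0.1],[7.5,0,-0.1],[8.2,0,-0.1],[8.5,0,-0.1],[8.5,0,-0.1],[8.5,0,-0.1]],"dr":[[0,0,0],[0,0,0],[0,0,0],[0,0,0],[0,0,0],[0,0,0],[0,0,0],[0,0,0]]}'
python3 -m creep '{"delta_pos":[[0,0,0],[0,0,0],[0,0,0],[0,0,0],[0,0,0],[0,0,0],[0,0,0],[0,0,0]],"dr":[[0,0,0],[0,0,0],[0,0,0],[0,0,0],[0,0,0],[0,0,0],[0,0,0],[0,0,0]]}' -1 40
python3 -m creep '{"delta_pos":[[-1,0,0],[-2.5,0,0],[-4.5,0,0],[-7,0,0],[-9.5,0,0],[-11.5,0,0],[-12.5,0,0],[-13,0,0],[-13,0,0]],"dr":[[0,0,0],[0,0,0],[0,0,0],[0,0,0],[0,0,0],[0,0,0],[0,0,0],[0,0,0],[0,0,0]]}'
python3 - <<'E'
from h import *
s=manip.get_state(); p=s["position"]
a,W,c=grab("wrist")
print(p,disc(W,p,.06,p[2]-.003,.006))
E
```

```text
clock: 35.7
position: [0.6213, 0.0844, 0.0383]
ee_rot: [0.708, -0.0, 0.706, 0.0]
contact_force: [0.5, 0.4, 0.3]
width: 0.0512
clock: 36.5
position: [0.621, 0.0844, 0.0381]
ee_rot: [0.708, 0.0, 0.707, 0.0]
contact_force: [-0.7, 0.1, 4.3]
width: 0.0247
clock: 37.4
position: [0.6203, 0.0842, 0.1672]
ee_rot: [0.707, -0.0, 0.707, 0.0]
contact_force: [-0.6, 0.9, -1.1]
width: 0.0247
[0.62027125 0.08423406 0.16716369] [6.2110e-01 8.3100e-02 1.0010e-01 6.0870e-01 8.3100e-02 1.6340e-01
 1.5797e+04]
```

```bash
python3 -m creep '{"delta_pos":[[0,1.5,-2],[0,4,-5],[0,6.5,-8],[0,9,-11],[0,11.5,-14],[0,13.3,-16.3],[0.5,13.9,-17],[2.5,13.9,-17],[4,13.9,-17],[4,13.9,-17]],"dr":[[0,0,0],[0,0,0],[0,0,0],[0,0,0],[0,0,0],[0,0,0],[0,0,0],[0,0,0],[0,0,0],[0,0,0]]}'
python3 -m creep '{"delta_pos":[[0,0,0],[0,0,0],[0,0,0]],"dr":[[0,0,0],[0,0,0],[0,0,0]]}'
python3 - <<'E'
from h import *
s=manip.get_state(); p=s["position"]
a,W,c=grab("wrist")
print(p,"lid",disc(W,p,.06,p[2]-.004,.006))
E
```

```text
clock: 38.45
position: [0.4487, 0.2223, 0.1244]
ee_rot: [0.705, -0.001, 0.709, -0.001]
contact_force: [0.4, -0.1, -1.8]
width: 0.0246
clock: 38.75
position: [0.4512, 0.2233, 0.1278]
ee_rot: [0.708, 0.0, 0.707, 0.0]
contact_force: [-0.9, -0.2, -1.3]
width: 0.0245
[0.45121714 0.22326336 0.12784409] lid [4.5210e-01 2.2240e-01 1.0040e-01 4.3960e-01 2.2210e-01 1.2410e-01
 1.5751e+04]
```

Lid within 1 mm of the mouth's centre. Flange 0.1241 → 0.0595: 6.45 cm, plus a little.

```bash
python3 -m creep '{"delta_pos":[[1.2,0,-0.1],[2.4,0,-0.1],[3.6,0,-0.1],[4.6,0,-0.1],[5.3,0,-0.1],[5.8,0,-0.1],[6.2,0,-0.1],[6.4,0,-0.1],[6.55,0,-0.1],[6.55,0,-0.1]],"dr":[[0,0,0],[0,0,0],[0,0,0],[0,0,0],[0,0,0],[0,0,0],[0,0,0],[0,0,0],[0,0,0],[0,0,0]]}'
python3 - <<'E'
from h import *
a,W,c=grab("wrist"); p=manip.get_state()["position"]
print(p,"lid",disc(W,p,.06,p[2]-.004,.006))
E
```

```text
clock: 39.8
position: [0.4494, 0.2232, 0.0631]
ee_rot: [0.707, -0.0, 0.707, 0.0]
contact_force: [-2.2, -1.2, 7.4]
width: 0.0245
[0.44941703 0.22325248 0.0631    ] lid [4.5040e-01 2.2200e-01 1.0030e-01 4.3790e-01 2.2210e-01 5.9400e-02
 1.5747e+04]
```

Home. Release, rise straight up and back to the overview height for a final check of all four.

```bash
python3 -m creep '{"delta_pos":[[0.1,0,0],[0.1,0,0],[0.1,0,0],[0.1,0,0],[0.1,0,0],[0.1,0,0]],"dr":[[0,0,0],[0,0,0],[0,0,0],[0,0,0],[0,0,0],[0,0,0]]}' 0.2
python3 -m creep '{"delta_pos":[[-1,0,0],[-3,0,0],[-6,0,0],[-10,0,0],[-14,0,0],[-18,-2,1],[-22,-5,2],[-26,-8,3],[-30,-11,4],[-34,-14,5]],"dr":[[0,0,0],[0,0,0],[0,0,0],[0,0,0],[0,0,0],[0,0,0],[0,0,0],[0,0,0],[0,0,0],[0,0,0]]}'
python3 -m creep '{"delta_pos":[[-1,-1.5,1],[-1,-2,1],[-1,-2,1],[-1,-2,1],[-1,-2,1]],"dr":[[0,0,0],[0,0,0],[0,0,0],[0,0,0],[0,0,0]]}' 1
python3 - <<'E'
from h import *
a,W,c=grab("wrist"); save(a,"w14.png")
for n,c,zf in (("A widest",(.4505,.222),.060),("B large",(.6193,.235),.066),("C medium",(.4508,-.0158),.072),("D small",(.6355,-.1408),.078)):
    m=(np.hypot(W[...,0]-c[0],W[...,1]-c[1])<.055)&(abs(W[...,2]-zf)<.004); P=W[m]
    A=np.c_[P[:,:2],np.ones(len(P))]; n3=np.linalg.lstsq(A,P[:,2],rcond=None)[0]
    print(n,disc(W,c,.055,zf),disc(W,c,.03,zf+.026),"tilt",np.hypot(*n3[:2]).round(3))
print("belly",disc(W,(.6355,-.1407),.08,.035,.008)); s=manip.get_state(); print(s["position"],s["contact_force"],s["qd"])
E
```

```text
clock: 40.45
position: [0.4494, 0.2233, 0.0606]
ee_rot: [0.707, -0.0, 0.707, 0.0]
contact_force: [-0.3, 0.6, -0.5]
width: 0.0512
clock: 41.45
position: [0.4982, 0.0845, 0.4002]
ee_rot: [0.708, -0.0, 0.707, 0.0]
contact_force: [1.4, -0.1, -0.6]
width: 0.051
clock: 41.95
position: [0.5076, 0.0665, 0.4065]
ee_rot: [0.706, -0.0, 0.708, 0.001]
contact_force: [-0.8, 0.1, -0.5]
width: 0.0855
A widest [4.511e-01 2.215e-01 1.000e-01 4.512e-01 2.216e-01 5.950e-02 3.182e+03] [4.506e-01 2.213e-01 2.580e-02 4.509e-01 2.213e-01 8.520e-02 2.590e+02] tilt 0.001
B large [6.193e-01 2.344e-01 8.840e-02 6.187e-01 2.342e-01 6.550e-02 1.820e+03] [6.191e-01 2.341e-01 2.430e-02 6.193e-01 2.340e-01 9.110e-02 1.640e+02] tilt 0.003
C medium [ 4.511e-01 -1.600e-02  7.560e-02  4.512e-01 -1.640e-02  7.160e-02
  1.888e+03] [ 4.512e-01 -1.590e-02  2.190e-02  4.514e-01 -1.610e-02  9.720e-02
  1.900e+02] tilt 0.001
D small [ 6.358e-01 -1.411e-01  6.440e-02  6.360e-01 -1.408e-01  7.760e-02
  9.130e+02] [ 6.351e-01 -1.405e-01  2.010e-02  6.350e-01 -1.408e-01  1.030e-01
  1.170e+02] tilt 0.004
belly [ 6.359e-01 -1.409e-01  1.162e-01  6.358e-01 -1.408e-01  3.560e-02
  1.147e+03]
[0.50780001 0.06649557 0.40667158] [-0.01171423  0.17958058 -0.13309018] [ 0.00021947  0.00037923 -0.00914313 -0.00403363  0.00114694 -0.00045407]
```

View pics/w14.png

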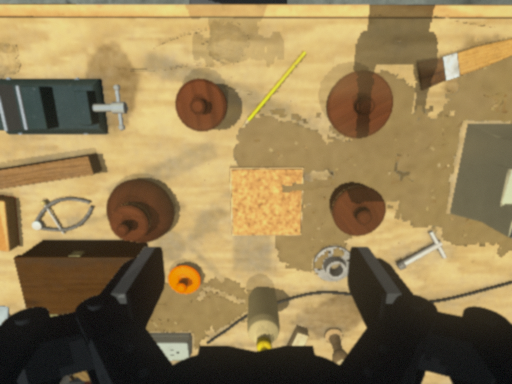

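All four lids are seated: (201,104), (360,103), (357,208), (140,215). The board is empty and the arm is clear.

```bash
python3 -c "from rig import manip; print(manip.sign_off())"
```

```text
the job is handed in; nothing more can be done
None
```

All four lids are on their own boxes and the job is handed in, at about 42 s of the 120 s allowed. I parked the widest lid on the cork board. Then I moved small to the small box, medium to the medium box and large to the large box, and brought the widest lid back to its own box.

The last wrist-camera check, taken from above:

| Lid | Flange measured | Nominal | Flange top measured | Expected when home | Tilt |
|---|---|---|---|---|---|
| Small | 64.4 mm | 64 mm | 77.6 mm | 78 mm | 0.004 rad |
| Medium | 75.6 mm | 76 mm | 71.6 mm | 72 mm | 0.001 rad |
| Large | 88.4 mm | 88 mm | 65.5 mm | 66 mm | 0.003 rad |
| Widest | 100.0 mm | 100 mm | 59.5 mm | 60 mm | 0.001 rad |

- **Centring:** the lids are within about 1.5 mm of the mouth centres I measured while each box was open.
- **Boxes:** only a few millimetres of movement at most. I could compare the small box directly at the end. For the other three I inferred it from the lid positions, because the lids cover the rims.
- **Heights:** all four flanges read about 0.5 mm low. The bias is the same on every lid and within the camera's 2 mm calibration.
- **Disagreement:** the scene and side cameras differed by up to 11 mm in y at the start, so I worked from the wrist camera instead. One oblique knob reading on the large lid was about 3 mm off and was not repeated in the final check.

No check failed, but sign-off gives no verdict.

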